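# Clear the button box off the hall switch and hold the lamp on

### The job

The button box has been left on top of the hall lamp's switch: first lift it off and set it gently and upright in the middle of its round cork mat, and let go of it. Then press the switch's spring-loaded rocker about half-way down, which keeps the lamp lit, and finish while still holding it there; never let it go all the way down, since that rings the stairwell bell. Leave the stopper, the keyring and the snuffer where they are.

Things in the scene. Friction and masses are not known exactly. Their poses are not given: they have to be found in the camera images.
- switch: Black bakelite switch, fixed to the shelf; origin: centre of its underside. Base plate 110 (x) x 96 (y) x 8 mm high. Two upright cheeks along x, 106 mm long, 12 mm thick, tops 64 mm above the shelf, 72 mm clear gap (y) between them. In the gap lies the rocker, its free end towards -x, where the gap is open. The box starts lying across both cheeks, over the rocker's free half
- rocker (a joint): Angle (rad) of the rocker, a brown-black paddle 80 long x 58 wide x 10 mm hinged about y at switch x +40, z 18 mm; at rest it slopes up to its free end. 0 at rest, grows as the free end is pressed down, half-way 0.2, fully down 0.4 (paddle level, bell rings). Its spring pushes it back up: at the press point about 2 N to start, 6 N half-way, 11 N at the bottom
- press (a point): Press point: top face of the rocker paddle, mid width, 12 mm from its free end, among three thin pewter cross lines; moves with the paddle. About 49 mm above the shelf at rest, 36 mm half-way, 23 mm fully down; switch x about -21 mm at rest, -26 mm half-way
- box: Carved bone button box, closed, one rigid piece, 48 (x) x 110 (y) x 48 (z) mm, 0.15 to 0.31 kg. Origin: centre of its underside, z up. Starts with its long side across the switch's cheeks, underside 64 mm above the shelf
- mat: Round cork mat, 160 mm across, 4 mm thick, fixed flat on the shelf; origin: centre of its underside
- stopper: Green glass bottle stopper standing on its head, 46 mm across, 56 mm high; origin: centre of its underside. Not to be disturbed
- keyring: Pewter keyring lying flat, a 53 mm ring with two keys, reaching up to 78 mm from the ring's centre, 5 mm high; origin: the ring's centre, on the shelf. Not to be disturbed
- snuffer: Brass candle snuffer lying flat along its x axis, 190 mm long, bell of 32 mm across at +x; origin: about its middle, on the shelf. Not to be disturbed
There are look-alikes about, which are no part of the job. Of the things that look like the box, the smallest one is meant. There is more than one size of the switch; the one meant has the size given above.

How it is judged (in metres and radians):
On the way, in this order (a step that is already met when the one before it is completed fails the run):
1. the box stands upright and at rest on the middle of the mat, let go (horizontal distance between box and mat below 0.035 m and height (world z) of box below 0.008 m and angle between box's own z axis and vertical below 0.1 rad and linear speed of box below 0.02 m/s and contact force between the fingers and box below 0.1 N), for 0.2 s.
2. the rocker is pressed about half-way (value of joint rocker between 0.12 and 0.28 rad and contact force between the fingers and switch above 1.5 N), for 0.3 s.
At the end, for the whole second after the job is handed in: The fingers press on the switch with more than 1.5 N and hold the rocker between 0.12 and 0.28 rad of its 0.4 rad (half-way is 0.2); the box stands upright and still on the mat, its centre within 35 mm of the mat's, untouched; stopper, keyring and snuffer within 20 mm of where they were (all of step 2 and horizontal distance between box and mat below 0.035 m and height (world z) of box below 0.008 m and angle between box's own z axis and vertical below 0.1 rad and linear speed of box below 0.02 m/s and contact force between the arm and box below 0.1 N and distance of each of stopper, keyring, snuffer from where it was at the start of the episode below 0.02 m); the arm keeps its last pose, push and grip.
It fails at once if the rocker is pressed to the bottom (beyond 0.37 rad): the bell rings (value of joint rocker above 0.37 rad).
It fails at once if the box is tipped by more than 0.6 rad (angle between box's own z axis and vertical above 0.6 rad).
It fails at once if the box is dropped (moves at over 0.35 m/s with no finger on it) (contact force between the fingers and box below 0.05 N and linear speed of box above 0.35 m/s).
It fails at once if the box is slammed on the mat (over 60 N) (contact force between box and mat above 60 N).
It fails at once if a bystander is shifted by more than 20 mm (distance of any of stopper, keyring, snuffer from where it was at the start of the episode above 0.02 m).
It also fails if it takes over 54 s, if anything falls off the work surface, if the arm or the gripper's body presses on something with over 40 N, if the wrist force passes 120 N, or if a joint passes its speed limit or range.

### The arm

A 6-joint arm with a two-finger parallel gripper is mounted at the origin on the work surface. World frame = base frame: x ahead of the robot, y to its left, z up, the work surface at z = 0. Lengths are in m, angles in degrees, forces in N, time in s.
With the tool pointing down it reaches from about 0.35 to 0.775 m from the base axis. Payload 5.5 kg.
Tool frame: the origin (TCP) lies between the finger pads; the fingertips stand 25 mm ahead of it and the grasp point (between the pads) lies 6 mm ahead of it (nose_length is the y of the fingertips in the tool frame, in m); y points along the fingers, z is the direction in which the jaws open and shut, and the axes are right-handed (so a half turn about y gives the same grasp; the last joint's range is limited). The gripper opens to 85 mm and grips with 20 to 120 N. Pads are 22 mm wide; open, the fingers measure 114 mm over their backs; the gripper's body (76 mm by 85 mm) begins 54 mm behind the grasp point. The pads swing forward as they close: fully open they stand 13 mm farther back than shut.
Start: joints at [-72.284, 17.945, 2.641, 74.691, 0, 82.002], TCP at [0.249, -0.518, 0.256] pointing down, gripper open.
Joint ranges: [-158.12, 158.12], [-49.38, 96.58], [-58.88, 72.47], [-126.05, 133.96], [-84.25, 85.87], [-180, 180]. Speed limits (degrees/s): [147.25, 147.25, 180, 180, 180, 180].

### API

Orientations are given as a 3x3 rotation matrix whose columns are the frame's x, y, z axes.
In Python, from plant import state, camera, camera_params, close_job, find_in, nose_length gives the robot as it stands. The module is installed in compiled form; this text tells all that it offers.
- The arm moves only by the tool step_arm, never from a script. Its argument "series" is a list of rows, each a list of 7 numbers: the shift along the tool's x, y, z in mm, then the turn, a rotation vector about the tool's x, y, z in rad, then the closure, from -1 (fully open) to 1 (shut), so that 0 is half open. In form: [[x, y, z, wx, wy, wz, grip], ...]. A call has 1 to 10 rows; each row is the pose to reach, as a shift and turn from the pose commanded when the call began, along the tool's axes at that moment; what a row does not reach only later rows make up. A row lasts 1/8 s, in which the tool goes at most 62.5 mm and 10.7 degrees, less where a joint would pass 70% of its speed; a pose out of reach is approached as far as the arm can. A call with a gripper value outside its range is refused whole. The fingers move at their own pace and stop on an object; "grip_force" is the grip in N (left out, the last holds). Time passes only in rows, so rows that repeat a pose let the fingers close. It gives the time, the measured TCP pose, the force and the opening at its end, in the units of the state.
- state(): the state, without advancing time (a new reading comes with each control period).
- camera(name): name is "scene" or "top"; returns the picture (420x560x3 uint8, red, green, blue); there is no depth.
- camera_params(name): a dict with "mtx" (3x3 intrinsics, pixels), "position" and "orientation" of the camera in the world. Camera axes: x right, y down, z forward; pixel columns grow to the right and rows downward; lengths in m; the calibration is good to about 2 mm. A picture is of the moment at which its call begins. camera_params takes no time and is no camera call.
- close_job(): hands the job in, once; it reports no verdict.
Trained networks look in the newest picture that a camera, given by its name, has taken for a name from the list of things; names that differ only in an ending like _2 or _b are one class to them, and where a whole thing is asked for, a point or a joint stands for the part that bears it (a point fixed in the world has none). Each returns a list of dicts, best first, with "conf" (0 to 1); they miss things now and then, are a little off and sometimes report something else, mostly with a low value. They report only what shows in the picture. A call takes as long as a camera call. They do not tell look-alikes from the thing itself.
- find_in(camera, name): "at" ([x, y, z] in m, in the coordinates of the camera as it stood for that picture, good to about 4 mm: the middle of the surface that is visible of it).
The state is a dict: "time": time; "joint_pos": joint angles; "qvel": joint speeds; "tau": joint torques, N m; "tool_pos": TCP position; "orientation": TCP orientation; "contact_force": force on the tool from outside, world axes, zero at the start; "moment": the same for the moment, N m; "gripper_width": opening from 0.0 (shut) to 1.0 (fully open).
Only numpy, scipy, OpenCV 4.12 (cv2) and the standard library are available. Lean on these libraries where they do the work, as an engineer would, in place of code of your own. Each camera call takes 0.05 s, during which the arm holds its last target. There are 200 camera calls.

## Working session

There is one attempt and no reset: what is moved stays moved. The work goes in short steps, Python scripts to look and compute and a tool call to move; the robot and the scene stay as the last step left them, time stands still between calls to the robot, and variables do not carry over. Pictures are saved under pics/ and viewed, about 8 in all and at most 12, crops included, and the job is handed in when it is done.

Besides the shell and the picture viewer there is one more tool, called after "Request:" in YAML: its name, and indented under it one key for each argument. step_arm: Moves the arm, as the interface text tells. Its arguments: {"type":"object","properties":{"series":{"type":"array"},"grip_force":{"type":"number"}},"required":["series"]}

```bash
mkdir -p pics
cat > h.py <<'E'
import numpy as np, cv2
from plant import *
def w(cam,p):
    c=camera_params(cam); return np.array(c["position"])+np.array(c["orientation"])@np.array(p)
def px(cam,P):
    c=camera_params(cam); q=np.array(c["orientation"]).T@(np.array(P)-np.array(c["position"])); q=np.array(c["mtx"])@q; return q[:2]/q[2]
def ray(cam,uv,z):
    c=camera_params(cam); d=np.array(c["orientation"])@np.linalg.inv(np.array(c["mtx"]))@np.array([uv[0],uv[1],1.]); o=np.array(c["position"]); return o+d*(z-o[2])/d[2]
def snap(cam,n):
    im=camera(cam); cv2.imwrite(f"pics/{n}.png",im[:,:,::-1]); return im
E
python3 - <<'E'
from h import *
np.set_printoptions(precision=3,suppress=True)
for c in("scene","top"):
    snap(c,c+"0"); print(c,camera_params(c)["position"])
    for n in("box","switch","press","mat","stopper","keyring","snuffer"):
        for r in find_in(c,n): 
            P=w(c,r["at"]); print(n,round(r["conf"],2),P,px(c,P))
print(state()["orientation"],nose_length)
E
```

```text
scene [ 0.97  -0.633  0.557]
box 0.9 [ 0.487 -0.184  0.107] [226.863 211.382]
box 0.79 [ 0.454 -0.394  0.061] [134.355 278.231]
box 0.57 [ 0.318 -0.218  0.054] [164.935 211.568]
switch 0.93 [ 0.522 -0.197  0.033] [237.054 249.077]
switch 0.75 [ 0.734 -0.207  0.052] [321.295 291.759]
press 0.67 [ 0.497 -0.182  0.03 ] [233.591 242.183]
press 0.61 [ 0.717 -0.19   0.059] [318.625 279.516]
mat 0.87 [0.531 0.139 0.001] [325.802 195.32 ]
stopper 0.62 [ 0.414 -0.021  0.03 ] [253.23  197.343]
keyring 0.43 [ 0.61  -0.005  0.004] [321.786 231.649]
keyring 0.18 [0.533 0.137 0.002] [326.09  195.735]
snuffer 0.9 [0.753 0.053 0.009] [390.321 241.14 ]
top [ 0.426 -0.087  1.127]
box 0.91 [ 0.473 -0.176  0.107] [335.961 239.005]
box 0.6 [ 0.29  -0.198  0.062] [349.026 334.819]
switch 0.91 [ 0.506 -0.186  0.021] [336.731 225.18 ]
switch 0.73 [ 0.703 -0.18   0.053] [331.865 126.882]
switch 0.68 [0.529 0.146 0.002] [176.949 219.133]
press 0.76 [ 0.513 -0.194  0.024] [340.838 221.185]
press 0.71 [ 0.706 -0.186  0.053] [334.576 125.118]
press 0.47 [ 0.506 -0.186  0.025] [337.076 224.769]
mat 0.65 [0.527 0.149 0.002] [175.388 220.139]
stopper 0.95 [ 0.401 -0.015  0.025] [254.134 278.782]
keyring 0.74 [ 0.611 -0.008  0.003] [249.7   177.914]
keyring 0.64 [ 0.516 -0.192  0.024] [339.541 219.959]
snuffer 0.92 [0.741 0.059 0.009] [216.319 117.497]
[[-0.901  0.     0.434]
 [-0.434 -0.    -0.901]
 [ 0.    -1.     0.   ]] 0.025
```

```bash
python3 -c "
import cv2
a=cv2.imread('pics/scene0.png')[140:350,80:480];cv2.imwrite('pics/s0c.png',cv2.resize(a,None,fx=2,fy=2,interpolation=3))
a=cv2.imread('pics/top0.png')[80:380,120:420];cv2.imwrite('pics/t0c.png',cv2.resize(a,None,fx=2,fy=2,interpolation=3))"
```

```text
(no output)
```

View pics/s0c.png

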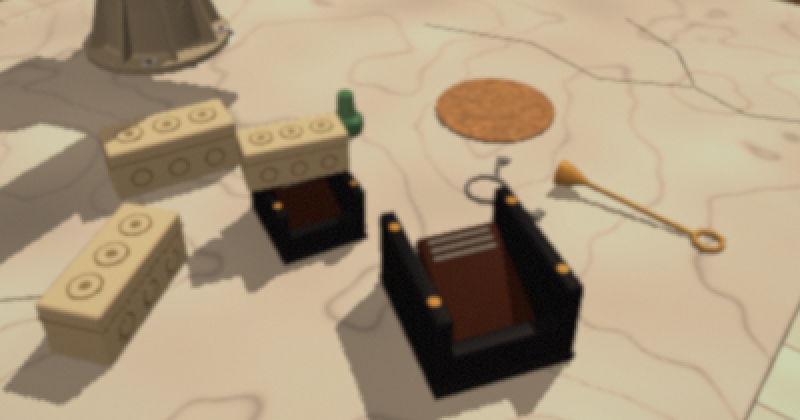

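View pics/t0c.png

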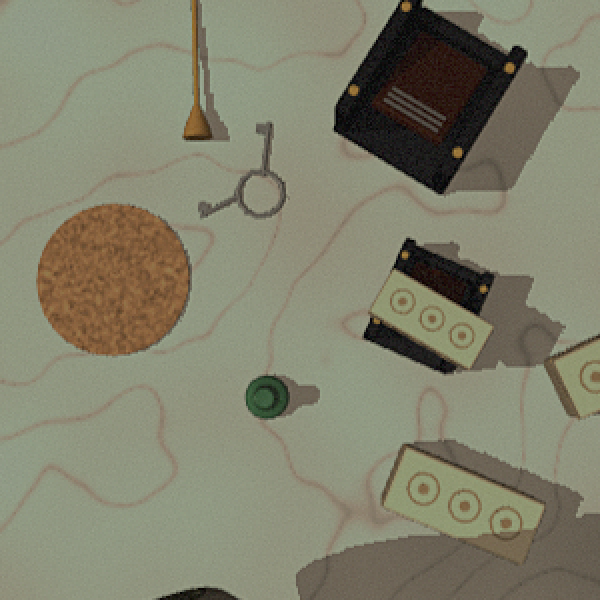

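The crops show the task box on the smaller switch (top crop around 431,318), the mat at (114,279), and a larger decoy switch and two larger decoy boxes. Next I measure the corners.

Run:
```python
from h import *
np.set_printoptions(precision=4,suppress=True)
def T(u,v,z): return ray("top",(120+(u-.5)/2,80+(v-.5)/2),z)
b=[T(*p,.112) for p in((392,268),(493,322),(472,370),(370,313))]
print("box",np.mean(b,0),[np.linalg.norm((b[i]-b[i-1])[:2]) for i in range(4)], [np.degrees(np.arctan2(*(b[i]-b[j])[[1,0]])) for i,j in((0,1),(3,2),(0,3),(1,2))])
s=[T(*p,.064) for p in((407,238),(494,275),(450,373),(365,338))]
print("sw",s,np.mean(s,0),[np.linalg.norm((s[i]-s[i-1])[:2]) for i in range(4)],[np.degrees(np.arctan2(*(s[i]-s[j])[[1,0]])) for i,j in((0,1),(3,2),(0,3),(1,2))])
im=cv2.imread("pics/top0.png").astype(int); m=(im[:,:,2]-im[:,:,0]>45).astype(np.uint8)
n,l,st,c=cv2.connectedComponentsWithStats(m); i=max(range(1,n),key=lambda i:st[i,4] if c[i][0]<230 else 0); print("mat",st[i],c[i],ray("top",c[i],.004))
# scene cross-check of box center
im=cv2.imread("pics/scene0.png")
def S(u,v,z): return ray("scene",(80+(u-.5)/2,140+(v-.5)/2),z)
b=[S(*p,.112) for p in((236,134),(335,114),(350,138),(247,158))]; print("scene box",np.mean(b,0))
m=(cv2.imread("pics/scene0.png").astype(int)); m=((m[:,:,2]-m[:,:,0]>60)).astype(np.uint8); n,l,st,c=cv2.connectedComponentsWithStats(m)
for i in range(1,n):
    if st[i,4]>500: print(st[i],c[i],ray("scene",c[i],.004))
```

```text
box [ 0.4736 -0.1746  0.112 ] [np.float64(0.0472399935711443), np.float64(0.10713196663919354), np.float64(0.049105610115252565), np.float64(0.10885530854021139)] [np.float64(60.12340177429355), np.float64(59.18904942213856), np.float64(-27.717698863584864), np.float64(-25.802895021826032)]
sw [array([ 0.5557, -0.1573,  0.064 ]), array([ 0.5166, -0.2416,  0.064 ]), array([ 0.4218, -0.1948,  0.064 ]), array([ 0.4581, -0.1128,  0.064 ])] [ 0.488  -0.1766  0.064 ] [np.float64(0.10718275266463542), np.float64(0.0929748722783201), np.float64(0.10578817138658778), np.float64(0.08967257716924225)] [np.float64(65.1711356838372), np.float64(66.08227716478399), np.float64(-24.478000072563677), np.float64(-26.268220535105954)]
mat [ 138  182   77   76 4510] [175.9938 219.394 ] [0.5281 0.147  0.004 ]
scene box [ 0.4817 -0.1799  0.112 ]
[ 408   19  113   29 2171] [468.6172  32.3349] [0.1554 2.7701 0.004 ]
[354 103  43  26 602] [377.5681 119.3704] [0.3996 0.7202 0.004 ]
[ 298  179   60   32 1521] [327.3399 194.3425] [0.5337 0.142  0.004 ]
[132 190  64  28 828] [164.6461 203.1546] [ 0.222  -0.1532  0.004 ]
[198 196  55  22 686] [224.5044 206.4461] [ 0.3563 -0.0688  0.004 ]
[  99  242   70   57 1862] [133.7825 270.2175] [ 0.3741 -0.3533  0.004 ]
[   0  382  102   38 1966] [ 33.9303 406.8072] [ 0.5046 -0.614   0.004 ]
```

Request:
step_arm:
  series:
    - [-353,66,-210,0,-0.616,0,-1]
    - [-353,66,-210,0,-0.616,0,-1]
    - [-353,66,-210,0,-0.616,0,-1]
    - [-353,66,-210,0,-0.616,0,-1]
    - [-353,66,-210,0,-0.616,0,-1]
    - [-353,66,-210,0,-0.616,0,-1]
    - [-353,66,-210,0,-0.616,0,-1]
    - [-353,66,-210,0,-0.616,0,-1]
    - [-353,66,-210,0,-0.616,0,-1]
  grip_force: 30

```text
time: 1.92
tool_pos: [0.4763, -0.176, 0.1904]
orientation: [[-0.484, -0.0, 0.875], [-0.875, -0.001, -0.484], [0.001, -1.0, 0.0]]
contact_force: [-0.3, -0.2, -0.1]
gripper_width: 0.996
```

Run:
```python
from h import *
np.set_printoptions(precision=4,suppress=True)
s=state();print(s["time"],s["tool_pos"],np.array(s["orientation"]),s["contact_force"])
a=snap("scene","s1"); b=snap("top","t1")
A=cv2.resize(a[100:300,150:350],None,fx=2,fy=2,interpolation=3);B=cv2.resize(b[140:340,230:430],None,fx=2,fy=2,interpolation=3)
cv2.imwrite("pics/c1.png",np.hstack([A,B])[:,:,::-1])
```

```text
1.925 [ 0.4763 -0.176   0.1904] [[-0.4843 -0.0001  0.8749]
 [-0.8749 -0.0006 -0.4843]
 [ 0.0006 -1.      0.0002]] [-0.3217 -0.2254 -0.1205]
```

View pics/c1.png

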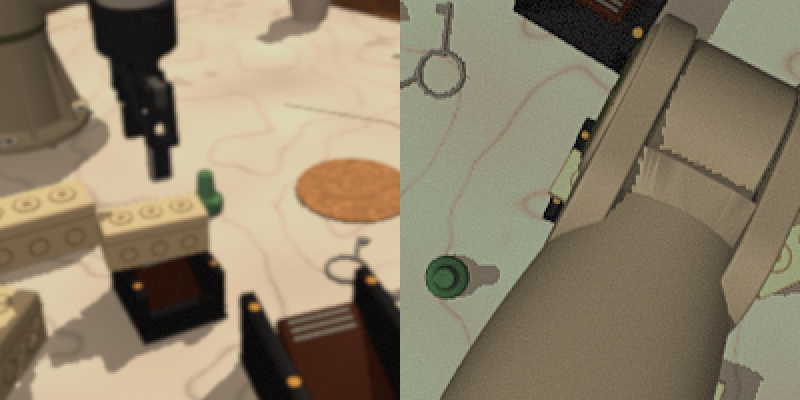

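The crop shows the near fingertip (160,178) right above the middle of the box (155,210), so I go down.

Request:
step_arm:
  series:
    - [0,40,0,0,0,0,-1]
    - [0,65,0,0,0,0,-1]
    - [0,80,0,0,0,0,-1]
    - [0,88,0,0,0,0,-1]
    - [0,88,0,0,0,0,-1]

```text
time: 2.65
tool_pos: [0.4764, -0.1762, 0.1024]
orientation: [[-0.485, 0.0, 0.874], [-0.874, -0.0, -0.485], [0.0, -1.0, 0.0]]
contact_force: [0.1, -0.4, 0.3]
gripper_width: 1.001
```

Request:
step_arm:
  series:
    - [0,0,0,0,0,0,-0.3]
    - [0,0,0,0,0,0,0]
    - [0,0,0,0,0,0,0.2]
    - [0,0,0,0,0,0,0.5]
    - [0,0,0,0,0,0,1]
    - [0,0,0,0,0,0,1]
    - [0,0,0,0,0,0,1]
    - [0,0,0,0,0,0,1]

```text
time: 3.65
tool_pos: [0.4767, -0.1758, 0.1031]
orientation: [[-0.485, 0.001, 0.875], [-0.875, -0.001, -0.485], [0.0, -1.0, 0.001]]
contact_force: [-1.4, 1.7, 5.9]
gripper_width: 0.557
```

Request:
step_arm:
  series:
    - [0,-10,0,0,0,0,1]
    - [0,-25,0,0,0,0,1]
    - [0,-45,0,0,0,0,1]
    - [0,-65,0,0,0,0,1]
    - [0,-80,0,0,0,0,1]
    - [0,-80,0,0,0,0,1]

```text
time: 4.4
tool_pos: [0.4773, -0.1762, 0.1838]
orientation: [[-0.485, 0.003, 0.875], [-0.875, -0.002, -0.485], [0.0, -1.0, 0.003]]
contact_force: [-0.3, -0.0, -3.0]
gripper_width: 0.559
```

Run:
```python
from h import *
np.set_printoptions(precision=4,suppress=True)
s=state();print(s["time"],s["tool_pos"],s["contact_force"],s["moment"],s["gripper_width"])
R=np.array(s["orientation"]);print("tool shift",R.T@(np.array([.529,.146,s["tool_pos"][2]])-s["tool_pos"])*1000)
a=snap("scene","s2"); b=snap("top","t2")
A=cv2.resize(a[100:300,150:350],None,fx=2,fy=2,interpolation=3);B=cv2.resize(b[140:340,230:430],None,fx=2,fy=2,interpolation=3)
cv2.imwrite("pics/c2.png",np.hstack([A,B])[:,:,::-1])
```

```text
4.4 [ 0.4773 -0.1762  0.1838] [-0.3337 -0.0264 -2.9527] [-0.0011  0.012  -0.0002] 0.5593857393151329
tool shift [-306.9355   -0.368  -110.9512]
```

View pics/c2.png

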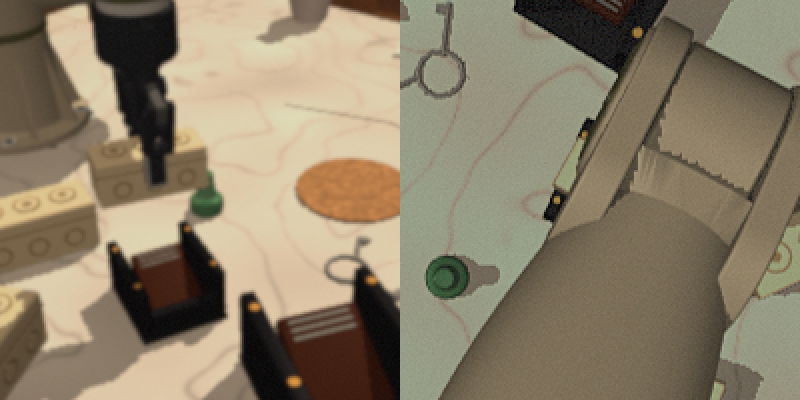

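The crop shows the box held level above the switch (box at 90–207, finger at 155) and the rocker now clear at (165,275). I carry it to the mat.

Request:
step_arm:
  series:
    - [-15,0,-5,0,0,0,1]
    - [-50,0,-18,0,0,0,1]
    - [-90,0,-33,0,0,0,1]
    - [-130,0,-47,0,0,0,1]
    - [-170,0,-62,0,0,0,1]
    - [-210,0,-76,0,0,0,1]
    - [-250,0,-90,0,0,0,1]
    - [-285,0,-103,0,0,0,1]
    - [-307,0,-111,0,0,0,1]
    - [-307,0,-111,0,0,0,1]

```text
time: 5.75
tool_pos: [0.5272, 0.1489, 0.1813]
orientation: [[-0.482, -0.002, 0.876], [-0.876, 0.0, -0.482], [0.001, -1.0, -0.002]]
contact_force: [0.5, -0.1, -2.8]
gripper_width: 0.558
```

Request:
step_arm:
  series:
    - [0,20,0,0,0,0,1]
    - [0,50,0,0,0,0,1]
    - [0,80,0,0,0,0,1]
    - [0,105,0,0,0,0,1]
    - [0,120,0,0,0,0,1]
    - [0,130,0,0,0,0,1]
    - [0,130,0,0,0,0,1]

```text
time: 6.62
tool_pos: [0.5278, 0.1465, 0.0519]
orientation: [[-0.485, -0.001, 0.875], [-0.875, -0.0, -0.485], [0.001, -1.0, -0.001]]
contact_force: [-0.3, 0.0, -3.0]
gripper_width: 0.558
```

Run:
```python
from h import *
np.set_printoptions(precision=4,suppress=True)
s=state();print(s["time"],s["tool_pos"],s["contact_force"])
a=snap("scene","s3"); b=snap("top","t3")
A=cv2.resize(a[120:270,240:440],None,fx=2,fy=2,interpolation=3);B=cv2.resize(b[140:290,80:280],None,fx=2,fy=2,interpolation=3)
cv2.imwrite("pics/c3.png",np.hstack([A,B])[:,:,::-1])
```

```text
6.625 [0.5278 0.1465 0.0519] [-0.2773  0.0477 -3.0051]
```

View pics/c3.png

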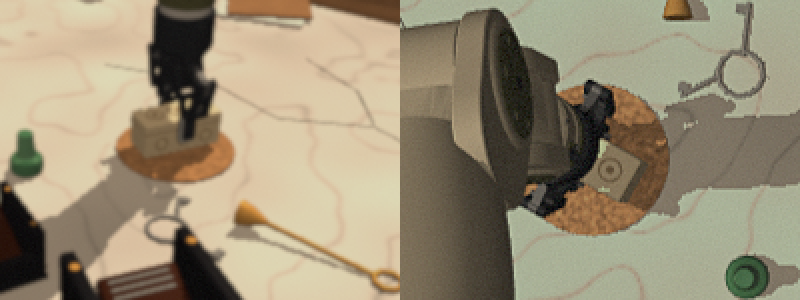

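The crop shows the box level just above the middle of the mat. I lower it in small steps.

Request:
step_arm:
  series:
    - [0,3,0,0,0,0,1]
    - [0,5,0,0,0,0,1]
    - [0,6.5,0,0,0,0,1]
    - [0,7.5,0,0,0,0,1]
    - [0,8.2,0,0,0,0,1]
    - [0,8.2,0,0,0,0,1]

```text
time: 7.48
tool_pos: [0.5281, 0.1466, 0.044]
orientation: [[-0.485, -0.0, 0.875], [-0.875, -0.0, -0.485], [0.0, -1.0, -0.0]]
contact_force: [-0.7, -0.6, -2.1]
gripper_width: 0.561
```

Request:
step_arm:
  series:
    - [0,0.5,0,0,0,0,1]
    - [0,1,0,0,0,0,1]
    - [0,1,0,0,0,0,1]

```text
time: 7.85
tool_pos: [0.5282, 0.1466, 0.0432]
orientation: [[-0.485, 0.0, 0.875], [-0.875, -0.0, -0.485], [-0.0, -1.0, 0.0]]
contact_force: [-1.1, -0.7, -2.2]
gripper_width: 0.56
```

Request:
step_arm:
  series:
    - [0,0.5,0,0,0,0,1]
    - [0,1,0,0,0,0,1]
    - [0,1,0,0,0,0,1]

```text
time: 8.22
tool_pos: [0.5282, 0.1466, 0.0431]
orientation: [[-0.485, 0.001, 0.875], [-0.875, -0.0, -0.485], [-0.0, -1.0, 0.001]]
contact_force: [-2.5, -0.5, 6.7]
gripper_width: 0.555
```

Now it is down. I open gently, then rise.

Request:
step_arm:
  series:
    - [0,0,0,0,0,0,-0.15]
    - [0,0,0,0,0,0,-0.3]
    - [0,0,0,0,0,0,-0.6]
    - [0,0,0,0,0,0,-1]
    - [0,0,0,0,0,0,-1]
    - [0,0,0,0,0,0,-1]
    - [0,-10,0,0,0,0,-1]
    - [0,-30,0,0,0,0,-1]
    - [0,-70,0,0,0,0,-1]
    - [0,-130,0,0,0,0,-1]

```text
time: 9.48
tool_pos: [0.5268, 0.1464, 0.1725]
orientation: [[-0.485, -0.003, 0.875], [-0.875, -0.0, -0.485], [0.002, -1.0, -0.003]]
contact_force: [0.3, 0.4, -0.1]
gripper_width: 1.0
```

Request:
step_arm:
  series:
    - [60,-28,-20,0,0,0,-0.5]
    - [110,-28,-40,0,0,0,0]
    - [160,-28,-45,0,0,0,0.5]
    - [190,-28,-47,0,0,0,1]
    - [190,-28,-47,0,0,0,1]
    - [190,-28,-47,0,0,0,1]

```text
time: 10.22
tool_pos: [0.3955, 0.0032, 0.2007]
orientation: [[-0.485, 0.002, 0.874], [-0.874, -0.0, -0.485], [-0.001, -1.0, 0.001]]
contact_force: [-0.4, -0.6, 0.6]
gripper_width: 0.001
```

Run:
```python
from h import *
np.set_printoptions(precision=4,suppress=True)
s=state();print(s["time"],s["tool_pos"],s["contact_force"],s["joint_pos"],s["gripper_width"])
a=snap("scene","s4"); b=snap("top","t4")
for c in("scene","top"):
    for n in("box","switch","press","mat"):
        for r in find_in(c,n): P=w(c,r["at"]); print(c,n,round(r["conf"],2),P)
A=cv2.resize(a[150:300,190:390],None,fx=2,fy=2,interpolation=3);B=cv2.resize(b[140:290,80:280],None,fx=2,fy=2,interpolation=3)
C=cv2.resize(b[170:290,290:390],None,fx=4,fy=4,interpolation=3)[:300]
C=cv2.resize(b[195:270,300:400],None,fx=4,fy=4,interpolation=3);D=cv2.resize(a[210:285,195:295],None,fx=4,fy=4,interpolation=3)
cv2.imwrite("pics/c4.png",np.vstack([np.hstack([A,B]),np.hstack([D,C])])[:,:,::-1])
```

```text
10.225 [0.3955 0.0032 0.2007] [-0.4247 -0.5718  0.5909] [-11.2157  -0.4275 -27.2637  63.0728   0.0137 107.8029] 0.000562871666128633
scene box 0.88 [0.5391 0.1325 0.0375]
scene box 0.75 [ 0.3157 -0.2183  0.0551]
scene box 0.71 [ 0.4509 -0.3968  0.0624]
scene box 0.5 [0.5627 0.1115 0.0048]
scene switch 0.96 [ 0.5102 -0.1897  0.0335]
scene switch 0.85 [ 0.7321 -0.2063  0.0516]
scene switch 0.27 [ 0.4115 -0.0235  0.0223]
scene press 0.68 [ 0.4896 -0.1783  0.0307]
scene press 0.59 [ 0.7181 -0.1906  0.0572]
scene mat 0.9 [0.5619 0.1094 0.0028]
top box 0.86 [ 0.4278 -0.3695  0.067 ]
top box 0.81 [ 0.2917 -0.1987  0.0667]
top box 0.65 [0.5277 0.1377 0.0518]
top switch 0.93 [ 0.4861 -0.178   0.031 ]
top switch 0.69 [ 0.7024 -0.1795  0.0513]
top press 0.83 [ 0.7062 -0.1887  0.0538]
top press 0.73 [ 0.4906 -0.1798  0.0381]
top mat 0.9 [0.5362 0.1402 0.004 ]
```

View pics/c4.png

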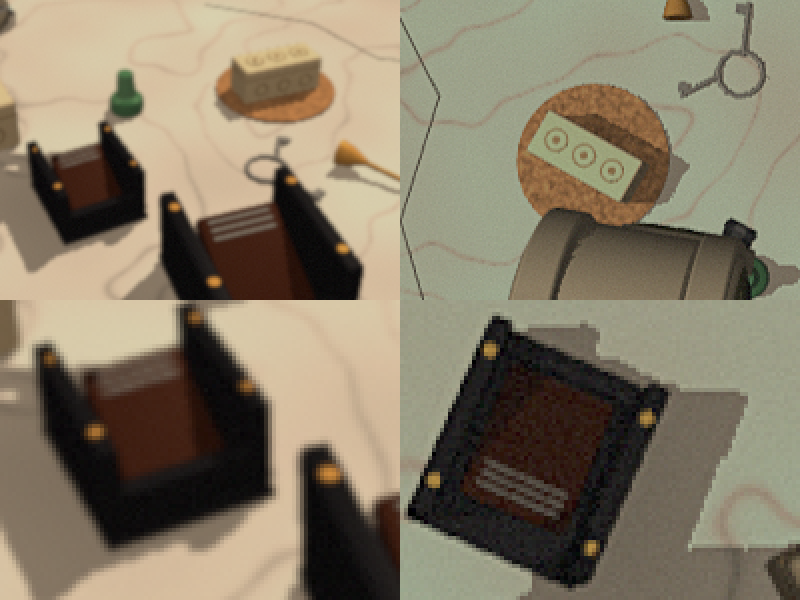

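The box stands on the mat near its centre, and the pewter lines show at panel (522,490) top and (140,375) scene. I compute the press point.

Run:
```python
from h import *
np.set_printoptions(precision=4,suppress=True)
f=lambda u,v:(300+(u-402)/4,195+(v-302)/4)
p=ray("top",f(522,490),.049);print("press top",p,"scene",ray("scene",(195+(140-2)/4,210+(375-302)/4),.049))
d=[ray("top",f(*q),.064) for q in((490,350),(647,418),(433,480),(591,548))]
X=(d[0]+d[1]-d[2]-d[3])/2;yaw=np.arctan2(X[1],X[0]);Y=d[0]-d[1];print("yaw",np.degrees(yaw),np.degrees(np.arctan2(-Y[0],Y[1])),"c",np.mean(d,0))
sd=[ray("scene",(195+(u-2)/4,210+(v-302)/4),.064) for u,v in((96,432),(247,386),(50,358),(195,317))];print("scene c",np.mean(sd,0))
c=np.array([np.cos(yaw),np.sin(yaw),0]);print("origin from press top",p+.021*c)
s=state();R=np.array(s["orientation"])
for pt in [p+.003*c]:
  print("target",pt,"shift",R.T@(pt-s["tool_pos"])*1000)
b=[ray("top",(80+(u-400.5)/2,140+(v-.5)/2),.052) for u,v in((584,156),)];print("box",b,"mat",ray("top",(80+(594-400.5)/2,140+(159.5-.5)/2),.004))
```

```text
press top [ 0.4705 -0.1688  0.049 ] scene [ 0.4747 -0.1692  0.049 ]
yaw -25.383343491350896 -25.17333244808749 c [ 0.4899 -0.1773  0.064 ]
scene c [ 0.4905 -0.1784  0.064 ]
origin from press top [ 0.4895 -0.1778  0.049 ]
target [ 0.4732 -0.1701  0.049 ] shift [113.873  150.9446 152.4728]
box [array([0.5273, 0.1455, 0.052 ])] mat [0.5279 0.1455 0.004 ]
```

Request:
step_arm:
  series:
    - [114,40,151,0,-1.635,0,1]
    - [114,40,151,0,-1.635,0,1]
    - [114,40,151,0,-1.635,0,1]
    - [114,40,151,0,-1.635,0,1]
    - [114,40,151,0,-1.635,0,1]
    - [114,40,151,0,-1.635,0,1]
    - [114,40,151,0,-1.635,0,1]
    - [114,40,151,0,-1.635,0,1]
    - [114,40,151,0,-1.635,0,1]
    - [114,40,151,0,-1.635,0,1]

```text
time: 11.98
tool_pos: [0.4717, -0.1697, 0.16]
orientation: [[0.903, -0.0, 0.429], [-0.429, 0.0, 0.903], [-0.0, -1.0, -0.0]]
contact_force: [0.4, -0.1, 0.8]
gripper_width: -0.0
```

Run:
```python
from h import *
np.set_printoptions(precision=4,suppress=True)
s=state();R=np.array(s["orientation"]);print(s["tool_pos"],R,s["contact_force"],s["joint_pos"]);print(R.T@(np.array([.472,-.1695,.082])-s["tool_pos"])*1000)
```

```text
[ 0.4717 -0.1697  0.16  ] [[ 0.9033 -0.0003  0.4291]
 [-0.4291  0.      0.9033]
 [-0.0003 -1.     -0.0001]] [ 0.4489 -0.1152  0.8433] [-28.961   12.8466 -18.1258  59.0417  -0.0048  -3.5501]
[ 0.18   77.9541  0.2644]
```

Request:
step_arm:
  series:
    - [0,30,0,0,0,0,1]
    - [0,55,0,0,0,0,1]
    - [0,70,0,0,0,0,1]
    - [0,74,0,0,0,0,1]
    - [0,77,0,0,0,0,1]
    - [0,80,0,0,0,0,1]
    - [0,80,0,0,0,0,1]

```text
time: 12.85
tool_pos: [0.472, -0.1698, 0.0804]
orientation: [[0.904, 0.001, 0.428], [-0.428, -0.0, 0.904], [0.001, -1.0, -0.0]]
contact_force: [-0.0, -0.0, -0.5]
gripper_width: -0.002
```

Request:
step_arm:
  series:
    - [0,1,0,0,0,0,1]
    - [0,2,0,0,0,0,1]
    - [0,3,0,0,0,0,1]
    - [0,4,0,0,0,0,1]
    - [0,4,0,0,0,0,1]

```text
time: 13.48
tool_pos: [0.4718, -0.1698, 0.0762]
orientation: [[0.904, 0.0, 0.428], [-0.428, -0.0, 0.904], [0.0, -1.0, -0.0]]
contact_force: [-0.8, 0.7, 2.0]
gripper_width: -0.002
```

Request:
step_arm:
  series:
    - [0,2,0,0,0,0,1]
    - [0,4,0,0,0,0,1]
    - [0,6,0,0,0,0,1]
    - [0,8,0,0,0,0,1]
    - [0,9,0,0,0,0,1]
    - [0,9,0,0,0,0,1]

```text
time: 14.22
tool_pos: [0.4716, -0.1697, 0.0671]
orientation: [[0.904, -0.0, 0.428], [-0.428, 0.0, 0.904], [-0.0, -1.0, -0.0]]
contact_force: [-1.9, 2.3, 4.6]
gripper_width: -0.003
```

Request:
step_arm:
  series:
    - [0,1,0,0,0,0,1]
    - [0,2,0,0,0,0,1]
    - [0,3,0,0,0,0,1]
    - [0,4,0,0,0,0,1]
    - [0,4,0,0,0,0,1]
    - [0,4,0,0,0,0,1]
    - [0,4,0,0,0,0,1]
    - [0,4,0,0,0,0,1]

```text
time: 15.22
tool_pos: [0.4716, -0.1697, 0.0632]
orientation: [[0.904, -0.0, 0.428], [-0.428, -0.0, 0.904], [-0.0, -1.0, -0.0]]
contact_force: [-2.8, 1.0, 6.2]
gripper_width: -0.0
```

Run:
```python
from h import *
np.set_printoptions(precision=4,suppress=True)
s=state();print(s["time"],s["tool_pos"],s["contact_force"])
a=snap("scene","s5"); b=snap("top","t5")
A=cv2.resize(a[190:290,190:290],None,fx=4,fy=4,interpolation=3);B=cv2.resize(b[130:330,110:310],None,fx=2,fy=2,interpolation=3)
cv2.imwrite("pics/c5.png",np.hstack([A,B])[:,:,::-1])
# predicted position of free-end top edge for angles (scene px)
yaw=np.radians(-25.3);c=np.array([np.cos(yaw),np.sin(yaw),0]);y=np.array([-c[1],c[0],0]);O=np.array([.490,-.178,0])
for q in(0,.1,.2,.3,.4):
    t=.4-q; top=lambda d:O+c*(.040-d*np.cos(t)+0.005*np.sin(t)*-0)+np.array([0,0,.018+d*np.sin(t)+.005*np.cos(t)])
    print(q,[((px("scene",top(.080)+y*k)-[190,190])*4).round() for k in(-.029,.029)],[((px("scene",top(.068)+y*k)-[190,190])*4).round() for k in(-.02,.02)])
```

```text
15.225 [ 0.4716 -0.1697  0.0632] [-2.8257  1.0061  6.2373]
0 [array([ 94., 145.]), array([194., 117.])] [array([118., 159.]), array([186., 139.])]
0.1 [array([ 94., 153.]), array([193., 125.])] [array([117., 165.]), array([186., 145.])]
0.2 [array([ 94., 163.]), array([192., 134.])] [array([117., 173.]), array([185., 153.])]
0.3 [array([ 95., 173.]), array([192., 144.])] [array([117., 182.]), array([185., 162.])]
0.4 [array([ 96., 184.]), array([193., 155.])] [array([118., 191.]), array([186., 171.])]
```

View pics/c5.png

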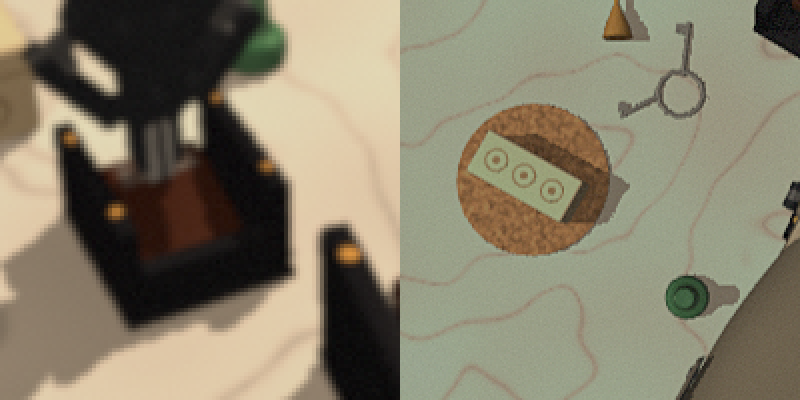

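The crop shows the shut fingers on the pewter lines, with the free edge running from about (108,165) to (200,140). That matches roughly 0.2 rad, as do 6.2 N and the TCP height. The box is still centred on its mat, so I hand in.

```bash
python3 -c "
from plant import *
print(close_job()); s=state(); print(s['time'],s['tool_pos'],s['contact_force'])"
```

```text
the job is handed in; nothing more can be done
None
the job is handed in; nothing more can be done
```

I moved the button box from the smaller switch to the middle of its mat, then pressed the rocker to about half-way. The arm was still holding it when I handed the job in, at about 15 s of the 54 s allowed. No verdict was reported.

- **Box:** it stood upright on the mat. I measured its centre at (0.527, 0.146) and the mat's at (0.528, 0.146), so they agree to about 1 mm. The last picture still shows it there, untouched.
- **Rocker:** the fingers were pressing with about 6.2 N upward on the tool, against about 6 N expected half-way. The tool height of 63 mm and the paddle edge in the picture also agree with about 0.2 rad. The angle is inferred, because the state does not give it.
- **Bystanders:** the stopper, keyring and snuffer looked unmoved in the pictures. I did not re-measure them.
- **Disagreements:** the two cameras differed by 5–10 mm on the first box and mat positions, so I relied mainly on the top camera. On the press point they agreed to about 4 mm. The last state reading was refused because the job was already handed in, so the force figure is from just before.

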